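# Make the guillotine trimmer safe

### The arm

A 7-joint arm with a two-finger parallel gripper is mounted at the origin on the work surface. World frame = base frame: x ahead of the robot, y to its left, z up, the work surface at z = 0. Lengths are in m, angles in rad, forces in N, time in s.
With the tool pointing down it reaches from about 0.425 to 0.825 m from the base axis. Payload 3.6 kg.
Tool frame: the origin (TCP) lies between the finger pads; the fingertips stand manip.tips_ahead ahead of it and the grasp point (between the pads) lies 6 mm ahead of it (manip.tips_ahead is the distance from the TCP to the fingertips, in m); z points along the fingers, y is the line along which they close (so a half turn about z gives the same grasp; the last joint's range is limited). The gripper opens to 85 mm and grips with 20 to 120 N. Pads are 22 mm wide; open, the fingers measure 114 mm over their backs; the gripper's body (76 mm by 85 mm) begins 54 mm behind the grasp point. The pads swing forward as they close: fully open they stand 13 mm farther back than shut.
Start: joints at [1.093, 0.615, -0.013, 1.423, 0.008, 1.103, -0.04], TCP at [0.284, -0.585, 0.256] pointing down, gripper open.
Joint ranges: [-3.12, 3.12], [-0.3, 2.06], [-1.34, 1.32], [0.26, 2.42], [-1.36, 4.5], [0.01, 1.98], [-2.84, 2.84]. Speed limits (rad/s): [2.79, 2.79, 3.14, 3.14, 3.14, 3.14, 3.14].

### API

Orientations are given as a unit quaternion [x, y, z, w].
In Python, from workcell import sensors, vision, order, manip gives the robot as it stands. The module is installed in compiled form; this text tells all that it offers.
- The arm moves only by the shell command python3 -m handwheel 'ROWS' [OPENING] [FORCE]. ROWS is JSON, a list of rows, each a list of 2 entries, a list of its own where there are three numbers: the shift along the tool's x, y, z in cm, then the turn about the tool's z in degrees. In form: [[[dx, dy, dz], turn], ...]. A call has 1 to 12 rows; each row is the pose to reach, as a shift and turn from the pose commanded when the call began, along the tool's axes at that moment; what a row does not reach only later rows make up. A row lasts 1/10 s, in which the tool goes at most 50 mm and 8.59 degrees, less where a joint would pass 70% of its speed; a pose out of reach is approached as far as the arm can. A call with a gripper value outside its range is refused whole. OPENING is the finger opening in cm, from 0 to 8.54, set as the call begins (- or left out, the last holds). The fingers move at their own pace and stop on an object; FORCE is the grip in N (left out, the last holds). Time passes only in rows, so rows that repeat a pose let the fingers close. It gives the time, the measured TCP pose, the force, the opening and the grip force at its end, in the units of the state.
- sensors.sense(): the state, without advancing time (a new reading comes with each control period).
- vision.grab_frame(name): name is "scene" or "top"; returns (picture, depth): 480x640x3 uint8, red, green, blue; 480x640 float32, m along the optical axis (not along the pixel's ray), 0 where there is no reading.
- vision.calibration(name): a dict with "fx", "fy", "cx", "cy" (pixels), "pose" (4x4, takes a point from camera to world coordinates). Camera axes: x right, y down, z forward; pixel columns grow to the right and rows downward; lengths in m; the calibration is good to about 2 mm. A picture is of the moment at which its call begins. calibration takes no time and is no camera call.
- order.hand_in(): hands the job in; it is judged then, once.
The state is a dict: "time_s": time; "qpos": joint angles; "joint_velocities": joint speeds; "tau": joint torques, N m; "tool_pos": TCP position; "tool_rot": TCP orientation; "wrist_force": force on the tool from outside, world axes, zero at the start; "ft_torque": the same for the moment, N m; "finger_gap": finger opening in m; "gripper_force": force on a finger pad.
Only numpy, scipy, OpenCV 4.12 (cv2) and the standard library are available. Lean on these libraries where they do the work, as an engineer would, in place of code of your own. Each camera call takes 0.05 s, during which the arm holds its last target. There are 200 camera calls.

### The job

Make the craft room's guillotine trimmer safe before the children come in: put the blue marker that was left under its blade back in the wooden pen tray, lying flat with the others, then push the blade arm all the way down without slamming it, and then swing the red safety latch fully across the arm to its stop. Keep the robot off the steel blade and leave everything else where it is.

Things in the scene. Friction and masses are not known exactly. Their poses are not given: they have to be found in the camera images.
- trimmer: Guillotine paper trimmer, fixed. Grey gridded bed, 260 (its x) by 220 mm (its y), top 26 mm above the table. Origin under the bed's centre on the table; x from the handle end to the pivot end, y to the left, z up; the cutting edge is the right (-y) long edge. A fence 7 mm high crosses the bed's far end (local x 109 to 127 mm).
- cutter_arm (a joint): Angle (rad) of the blade arm (blue steel bar with a black handle on its free end) about its level pin (trimmer local x 120, y -120, z 40 mm; the arm turns in the upright plane along the trimmer's x): 0 = fully down on its stop, grows as the arm is raised, 1.1 at most; starts at 0.5 to 0.85. Friction holds it where it is left; 1 to 6 N on the handle pushes it down.
- handle_top (a point): Middle of the upper side of the black round handle (24 mm thick, 100 mm long) on the blade arm's free end; 330 mm from the arm's pin along the arm and 9 mm above the arm's centre line. Moves with the arm (x along the arm from handle to pin, z out of the upper side). When the arm is down it is 49 mm above the table and the bar's top 50 mm.
- blade_edge (a point): Middle of the edge of the steel blade, 195 mm long, 3 mm thick, under the blade arm (a bar 10 mm wide, 22 mm high) on its left side, 25 to 220 mm from the pin; its edge lies 31 mm below the arm's centre line. The robot must not touch it. Moves with the arm; x along it from handle to pin.
- latch (a joint): Angle (rad) of the red safety latch about its upright pin at latch_pin: 0 = fully across the arm, on its stop (it points to the trimmer's -y); grows as it opens, clockwise seen from above; at 1.57 it points to the trimmer's -x, out past the bed's front end; 1.75 at most; starts at 1.35 to 1.75. Stays where it is left; 1 to 2 N at its knob moves it.
- latch_knob (a point): Centre of the top of the latch's round red knob: 14 mm thick, 24 mm high, its top 83 mm above the table, 70 mm from the latch's pin. Moves with the latch.
- latch_pin (a point): The latch's upright pin near the bed's front right corner (trimmer local x -115, y -75 mm), 55 mm above the table; axes as the trimmer's. The latch is a red plate 18 mm wide, 55 to 59 mm above the table, reaching 78 mm from the pin. It passes over the blade arm only when that is fully down (within 0.015 rad); otherwise it knocks against the arm.
- marker_blue: Blue marker pen, 16 mm thick, 140 mm long, 25 g, eight-sided so that it does not roll. It lies on the trimmer's bed about crosswise (yaw within 0.25 rad), its right end reaching under the raised blade arm, so that lifted straight up it would catch there: draw it out to the left. Origin under its middle, x along it.
- tray: Wooden pen tray, fixed, 120 (its x) by 180 (its y) by 22 mm high outside, walls and floor 4 mm; pens lie along its y. Two pens lie in its +x half; its -x half is free. Origin under its centre on the table.
- tray_in (a point): Centre of the tray's inner floor, 4 mm above the table; axes as the tray's.
- marker_red: Red marker, same make and size as the blue one, lying in the tray along its y, about 44 mm to +x of its middle.
- marker_green: Green marker, same make and size, lying in the tray along its y, about 26 mm to +x of its middle.
- tape_dispenser: Black tape dispenser standing on the table, 150 (its x) by 46 mm, 120 mm high, 0.9 kg. Bystander. Origin under its base's centre.
- scissors: Scissors lying flat, 175 by 78 by 10 mm. Bystander. Origin near their pivot.
- glue_stick: White and yellow glue stick standing upright, 30 mm thick, 94 mm high. Bystander. Origin under its foot.
- pencil_cup: Green cup with pencils, 76 mm wide, cup 100 mm and pencils about 170 mm high. Bystander. Origin under its foot.
There are look-alikes about, which are no part of the job. Several things have the shape of the marker_blue; the one meant has the colours described above.

How it is judged:
By the outcome, as a careful person would: the job done as asked, in the order asked, and still so for the second after the job is handed in, with the robot touching nothing.
It also fails if it takes over 72 s, if anything falls off the work surface, if the arm or the gripper's body presses on something with over 40 N, if the wrist force passes 120 N, or if a joint passes its speed limit or range.

## Working session

There is one attempt and no reset: what is moved stays moved. The work goes in short steps, Python scripts to look and compute and a shell command to move; the robot and the scene stay as the last step left them, time stands still between calls to the robot, and variables do not carry over. Pictures are saved under pics/ and viewed, at most 12 in all, crops included, and the job is handed in when it is done.

```bash
mkdir -p pics; python3 - <<'E'
from workcell import sensors, vision, manip
import cv2,numpy as np
print(manip.tips_ahead)
for n in("top","scene"):
    p,d=vision.grab_frame(n); cv2.imwrite(f"pics/{n}0.png",p[:,:,::-1]); np.save(f"{n}_d.npy",d); np.save(f"{n}_p.npy",p)
    c=vision.calibration(n);print(n,c["fx"],c["cx"],c["cy"],np.round(c["pose"],3).tolist())
s=sensors.sense();print(s)
E
```

```text
0.025
top 503.08474593218693 322.72896640288184 240.67159976546975 [[0.009, -0.994, 0.107, 0.462], [-1.0, -0.009, 0.0, -0.037], [0.001, -0.107, -0.994, 1.058], [0.0, 0.0, 0.0, 1.0]]
scene 434.53214129377886 317.84562834826556 241.89605666723585 [[-0.094, 0.667, -0.739, 1.224], [0.995, 0.07, -0.064, 0.019], [0.009, -0.742, -0.67, 0.637], [0.0, 0.0, 0.0, 1.0]]
{'time_s': 0.1, 'qpos': array([ 1.09250305,  0.61580575, -0.01257232,  1.42475904,  0.00812043,
        1.10342189, -0.04040507]), 'joint_velocities': array([-0.00134112, -0.0025646 , -0.00192914, -0.00350941, -0.00149868,
        0.00026108,  0.00049924]), 'tau': array([ 1.59587671e-03, -4.70378709e+01,  2.60406565e-01, -1.71569663e+01,
        1.00885818e-02,  5.84504902e-03, -1.58144866e-05]), 'tool_pos': array([ 0.28348124, -0.58421176,  0.25525819]), 'tool_rot': array([ 9.74589228e-01,  2.23996570e-01, -2.98280226e-04, -1.13312940e-03]), 'wrist_force': array([-0.39961259,  0.48455997,  0.20147777]), 'ft_torque': array([-0.00481961,  0.0558172 , -0.00180356]), 'gripper_force': 0.0, 'finger_gap': 0.08529625005268425}
```

View pics/top0.png

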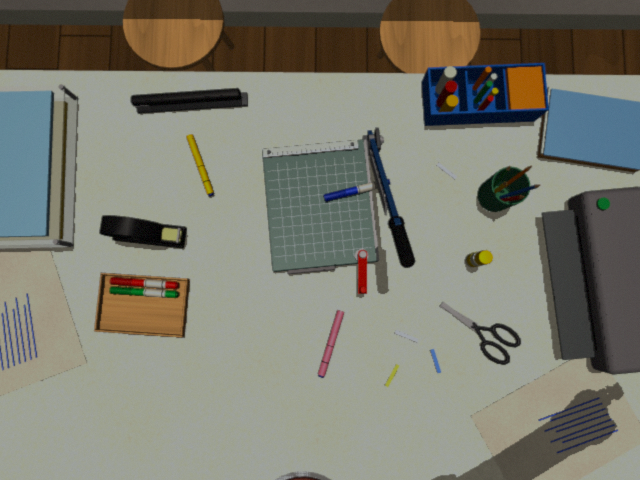

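View pics/scene0.png

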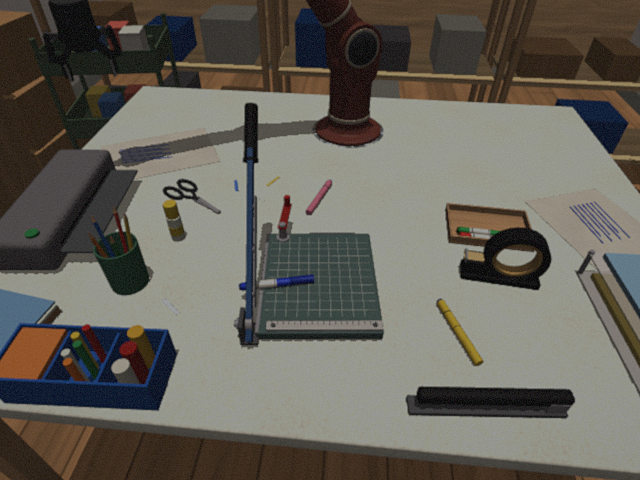

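The top view shows the trimmer bed at about (263–378, 140–271), the blade arm from (375,135) to (408,262), the blue marker at (325,197)–(372,187), the red latch at (362,255)–(362,292) and the tray at (97–188, 274–336). I'll enlarge these next.

```bash
cat > h.py <<'E'
import numpy as np
from workcell import vision
def ray(n,u,v,z):
    c=vision.calibration(n);P=np.array(c["pose"])
    r=P[:3,:3]@np.array([(u-c["cx"])/c["fx"],(v-c["cy"])/c["fy"],1]);o=P[:3,3]
    return o+r*(z-o[2])/r[2]
def pt(n,u,v,d):
    c=vision.calibration(n);P=np.array(c["pose"]);u=np.asarray(u);v=np.asarray(v)
    q=np.stack([(u-c["cx"])/c["fx"]*d,(v-c["cy"])/c["fy"]*d,d,np.ones_like(d)],-1)
    return (q@P.T)[...,:3]
def cloud(n,d):
    v,u=np.mgrid[:480,:640];return pt(n,u,v,d)
E
python3 - <<'E'
import cv2,numpy as np
p=np.load("top_p.npy")[:,:,::-1]
cv2.imwrite("pics/c1.png",cv2.resize(p[125:305,250:430],(720,720))[:600] if 0 else cv2.resize(p[125:275,255:455],(800,600),interpolation=cv2.INTER_CUBIC))
a=cv2.resize(p[245:305,325:425],(500,300),interpolation=cv2.INTER_CUBIC)
b=cv2.resize(p[265:345,85:205],(450,300),interpolation=cv2.INTER_CUBIC)
cv2.imwrite("pics/c2.png",np.vstack([a,np.pad(b,((0,0),(0,50),(0,0)))]))
E
```

```text
(no output)
```

View pics/c1.png

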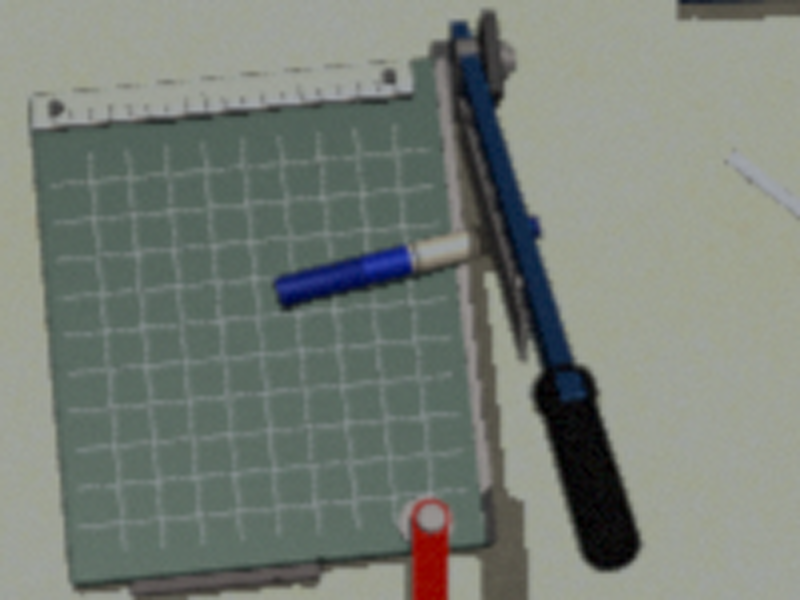

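View pics/c2.png

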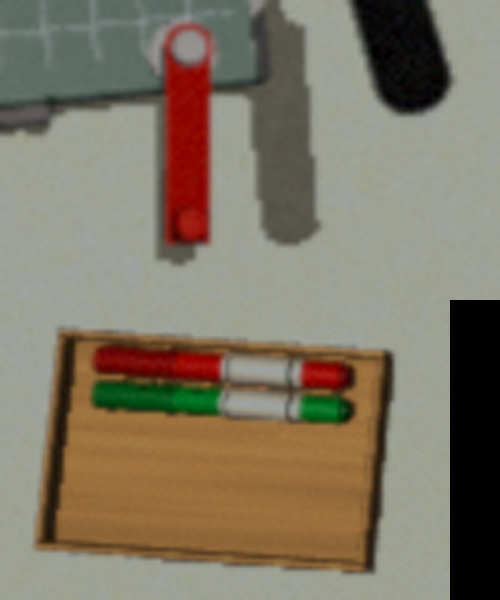

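Crop readings:
- Marker: ends at crop (280,292) and (540,227).
- Bed corners: (30,95), (73,585), (492,545) and (437,50).
- Latch: pin at crop 2 (188,45), knob at (188,222).
- Tray: corners at (58,330), (390,352), (372,570) and (37,547). The red and green pens are on its far side, so the near half is free.

```bash
python3 - <<'E'
from h import *
import cv2
R=lambda u,v,z:ray("top",u,v,z)
c1=lambda x,y,z:R(255+(x-1.5)/4,125+(y-1.5)/4,z)
c2=lambda x,y,z:R(325+(x-2)/5,245+(y-2)/5,z)
c3=lambda x,y,z:R(85+(x-1.4)/3.75,265+(y-301.4)/3.75,z)
np.set_printoptions(precision=4,suppress=True)
FL,NL,NR,FR=[c1(*a,.026)[:2] for a in((30,95),(73,585),(492,545),(437,50))]
print("bed",FL,NL,NR,FR,[np.linalg.norm(a-b) for a,b in((FL,NL),(NL,NR),(NR,FR),(FR,FL))])
ctr=(FL+NL+NR+FR)/4
ex=((FL-NL)+(FR-NR));yaw=np.arctan2(ex[1],ex[0]);ey=(NL-NR)+(FL-FR);print("ctr",ctr,"yaw",yaw,np.arctan2(-ey[0],ey[1]))
Rm=np.array([[np.cos(yaw),-np.sin(yaw)],[np.sin(yaw),np.cos(yaw)]])
L=lambda x,y:ctr+Rm@[x,y]
lp=c2(188,45,.06);lk=c2(188,222,.083);print("pin",lp,L(-.115,-.075),"knob",lk,np.linalg.norm(lk[:2]-lp[:2]))
a=c1(278,293,.034);b=c1(540,227,.034);print("marker",a,b,np.linalg.norm(a-b),np.arctan2(*(a-b)[:2][::-1])-np.pi/2)
T=[c3(*q,.022)[:2] for q in((58,330),(390,352),(372,570),(37,547))]
print("tray",T,sum(T)/4,[np.linalg.norm(T[i]-T[i-1]) for i in range(4)])
for q in((350,375),(93,360),(350,408),(93,392)):print("pen",c3(*q,.014))
d=np.load("top_d.npy");C=cloud("top",d)
# arm handle from depth
p=np.load("top_p.npy").astype(int)
m=np.zeros(d.shape,bool);m[215:270,385:420]=1
m&=(C[...,2]>.1);print("handle cloud",m.sum());Q=C[m];l=(Q[:,:2]-ctr)@Rm
o=np.argsort(l[:,0]);print(np.c_[l,Q[:,2]][o][::60])
m=(C[...,2]>.06)&(C[...,2]<.2);m[:215]=0;m[245:]&=0;m[:,:375]=0;m[:,420:]=0
m=np.zeros(d.shape,bool);m[185:195,325:345]=1;print("marker top z",C[192:198,328:344,2].max(0))
E
```

```text
bed [0.7674 0.0928] [0.51   0.0652] [ 0.5324 -0.1496] [ 0.7937 -0.1214] [np.float64(0.258891288679101), np.float64(0.21598219513157482), np.float64(0.2627892652785477), np.float64(0.21576237019251657)]
ctr [ 0.6509 -0.0282] yaw 0.1071336830225152 0.11286776907600991
pin [ 0.5443 -0.1152  0.06  ] [ 0.5445 -0.1151] knob [ 0.4739 -0.1134  0.083 ] 0.0704270782340549
marker [ 0.6613 -0.0385  0.034 ] [ 0.6972 -0.1741  0.034 ] 0.14022177407722064 0.2590192687948054
tray [array([0.5035, 0.4209]), array([0.493 , 0.2384]), array([0.3753, 0.2438]), array([0.386 , 0.4257])] [0.4395 0.3322] [np.float64(0.11760102896977764), np.float64(0.18280912432518728), np.float64(0.11788644868749365), np.float64(0.18226616660138314)]
pen [0.4804 0.2621 0.014 ]
pen [0.4875 0.4042 0.014 ]
pen [0.4624 0.2614 0.014 ]
pen [0.4699 0.4033 0.014 ]
handle cloud 798
[[-0.1883  0.0117  1.0582]
 [-0.1531 -0.1117  0.3047]
 [-0.1476 -0.1278  0.3109]
 [-0.1418 -0.1169  0.3088]
 [-0.1357 -0.1198  0.3047]
 [-0.1293 -0.1116  0.2936]
 [-0.1226 -0.1234  0.2918]
 [-0.116  -0.1132  0.2828]
 [-0.1093 -0.1147  0.2782]
 [-0.1023 -0.1147  0.2726]
 [-0.0946 -0.1085  0.2551]
 [-0.0876 -0.1099  0.2507]
 [-0.0808 -0.1273  0.2486]
 [-0.0729 -0.1206  0.2448]]Traceback (most recent call last):
  File "<stdin>", line 25, in <module>
numpy._core._exceptions._UFuncOutputCastingError: Cannot cast ufunc 'bitwise_and' output from dtype('int64') to dtype('bool') with casting rule 'same_kind'
```

```bash
cat > plan.py <<'E'
import sys,numpy as np
from workcell import sensors
from scipy.spatial.transform import Rotation as Ro
# usage: plan.py x y z [tool-y angle rad] ... chained from the present pose, shifts all in present tool axes
s=sensors.sense();p=s["tool_pos"];R=Ro.from_quat(s["tool_rot"]).as_matrix()
ya=np.arctan2(R[1,1],R[0,1])
print("t",round(s["time_s"],2),"tcp",np.round(p,4),"yang",round(ya,3),"tilt",np.round(R[:,2],3),"F",np.round(s["wrist_force"],1),"gap",round(s["finger_gap"],4),"q7",round(s["qpos"][6],2))
for a in sys.argv[1:]:
    v=[float(k) for k in a.split(",")]
    d=R.T@(np.array(v[:3])-p)*100
    t=0 if len(v)<4 else -np.degrees((v[3]-ya+np.pi/2)%np.pi-np.pi/2) 
    if len(v)>4:t+=v[4]
    print(a,"->",np.round(d,2),"turn",round(t,1))
E
python3 plan.py .284,-.585,.40,.259 .47,-.05,.40,.259 .667,-.062,.2,.259
```

```text
t 0.1 tcp [ 0.2835 -0.5842  0.2553] yang -1.119 tilt [-0.001  0.002 -1.   ] F [-0.4  0.5  0.2] gap 0.0853 q7 -0.04
.284,-.585,.40,.259 -> [ 1.000e-02  6.000e-02 -1.447e+01] turn -79.0
.47,-.05,.40,.259 -> [ 40.1  -39.95 -14.38] turn -79.0
.667,-.062,.2,.259 -> [ 57.3  -30.22   5.59] turn -79.0
```

```bash
python3 -m handwheel '[[[0,0,-5],0],[[0,0,-10],0],[[0,0,-14.4],0],[[3,-3,-14.4],-8],[[6,-6,-14.4],-16],[[9,-9,-14.4],-24],[[12,-12,-14.4],-32],[[15,-15,-14.4],-40],[[18,-18,-14.4],-48],[[21,-21,-14.4],-56],[[24,-24,-14.4],-64],[[27,-27,-14.4],-72]]' 5; python3 plan.py .47,-.05,.40,.259 .667,-.062,.2,.259
```

```text
time_s: 1.3
tool_pos: [0.4088, -0.2222, 0.4001]
tool_rot: [0.655, 0.756, -0.0, -0.0]
wrist_force: [0.4, -0.2, -0.2]
finger_gap: 0.0502
gripper_force: 0.0
t 1.3 tcp [ 0.4088 -0.2222  0.4001] yang 0.143 tilt [-0.001  0.    -1.   ] F [ 0.4 -0.2 -0.2] gap 0.0502 q7 0.49
.47,-.05,.40,.259 -> [16.16  8.52  0.  ] turn -6.6
.667,-.062,.2,.259 -> [12.16 27.86 19.99] turn -6.6
```

```bash
python3 -m handwheel '[[[4,2,0],-3],[[8,4.2,0],-6.6],[[12,6.4,0],-6.6],[[16,8.5,0],-6.6],[[16,12,0],-6.6],[[15,16,1],-6.6],[[14,20,4],-6.6],[[13,24,8],-6.6],[[12.2,27.9,12],-6.6],[[12.2,27.9,16],-6.6],[[12.2,27.9,20],-6.6],[[12.2,27.9,20],-6.6]]'; python3 plan.py .6674,-.0617,.12,.259 .6674,-.0617,.055,.259
python3 - <<'E'
from workcell import vision
import cv2,numpy as np
p,d=vision.grab_frame("scene"); cv2.imwrite("pics/s1.png",cv2.resize(p[80:360,180:420,::-1],(514,600)))
E
```

```text
time_s: 2.5
tool_pos: [0.6639, -0.0655, 0.1922]
tool_rot: [0.612, 0.791, -0.005, -0.007]
wrist_force: [-1.2, -0.8, -0.5]
finger_gap: 0.0501
gripper_force: 0.0
t 2.5 tcp [ 0.6639 -0.0655  0.1922] yang 0.253 tilt [-0.017  0.    -1.   ] F [-1.2 -0.8 -0.5] gap 0.0501 q7 0.05
.6674,-.0617,.12,.259 -> [0.25 0.55 7.21] turn -0.3
.6674,-.0617,.055,.259 -> [ 0.22  0.66 13.71] turn -0.3
```

View pics/s1.png

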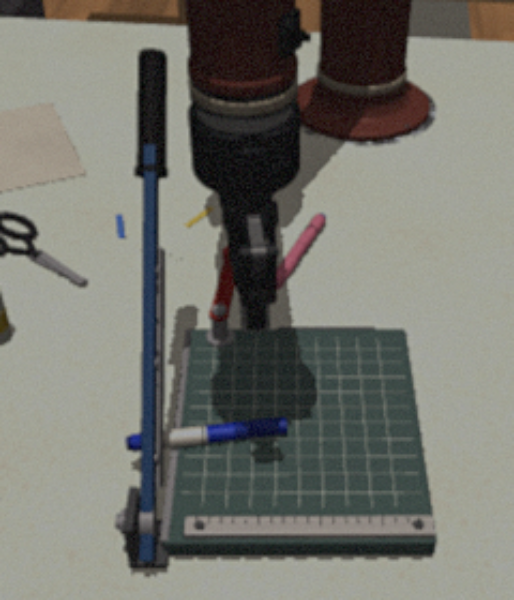

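The gripper stands above the marker's left part. The flange (crop 192–300) clears the blade arm's handle (140–165). I'll descend.

```bash
python3 -m handwheel '[[[0,0,0],0],[[0,0,2],0],[[0,0,4],0],[[0,0,6],0],[[0,0,8],0],[[0,0,8],0],[[0,0,8],0]]'; python3 plan.py .6674,-.0617,.055,.259
```

```text
time_s: 3.25
tool_pos: [0.67, -0.0648, 0.1233]
tool_rot: [0.612, 0.791, 0.001, 0.002]
wrist_force: [1.5, -0.8, -0.1]
finger_gap: 0.0499
gripper_force: 0.0
t 3.25 tcp [ 0.67   -0.0648  0.1233] yang 0.253 tilt [ 0.005 -0.    -1.   ] F [ 1.5 -0.8 -0.1] gap 0.0499 q7 0.01
.6674,-.0617,.055,.259 -> [ 0.37 -0.21  6.83] turn -0.4
```

```bash
python3 -m handwheel '[[[0.35,-0.2,1.5],0],[[0.35,-0.2,3],0],[[0.35,-0.2,4.5],0],[[0.35,-0.2,5.5],0],[[0.35,-0.2,6.2],0],[[0.35,-0.2,6.8],0],[[0.35,-0.2,6.8],0],[[0.35,-0.2,6.8],0]]'; python3 plan.py .6674,-.0617,.055,.259;python3 -m handwheel '[[[0,0,0],0],[[0,0,0],0],[[0,0,0],0],[[0,0,0],0],[[0,0,0],0],[[0,0,0],0],[[0,0,0],0],[[0,0,0],0]]' 0 30; python3 plan.py
```

```text
time_s: 4.05
tool_pos: [0.6659, -0.0619, 0.0525]
tool_rot: [0.612, 0.791, 0.0, 0.0]
wrist_force: [0.3, 0.3, 0.4]
finger_gap: 0.0499
gripper_force: 0.0
t 4.05 tcp [ 0.6659 -0.0619  0.0525] yang 0.253 tilt [ 0.001  0.    -1.   ] F [0.3 0.3 0.4] gap 0.0499 q7 -0.03
.6674,-.0617,.055,.259 -> [-0.02  0.15 -0.25] turn -0.4
time_s: 4.85
tool_pos: [0.6661, -0.0619, 0.0529]
tool_rot: [0.612, 0.791, 0.0, 0.0]
wrist_force: [-0.0, -1.0, 5.7]
finger_gap: 0.015
gripper_force: 33.0
t 4.85 tcp [ 0.6661 -0.0619  0.0529] yang 0.253 tilt [ 0.001  0.    -1.   ] F [-0.  -1.   5.7] gap 0.015 q7 -0.03
```

Gripped, with a 15 mm gap. Next I draw the marker out to the left along its axis, then lift.

```bash
python3 -m handwheel '[[[0,0,-0.3],0],[[1,0,-0.4],0],[[3,0,-0.4],0],[[5,0,-0.4],0],[[7,0,-0.4],0],[[9,0,-0.4],0],[[11,0,-0.5],0],[[12,0,-2],0],[[12,0,-5],0],[[12,0,-9],0],[[12,0,-13],0],[[12,0,-17],0]]'; python3 plan.py .4216,.379,.22,-.05 .4216,.379,.05,-.05
python3 - <<'E'
from workcell import vision
import cv2,numpy as np
p,d=vision.grab_frame("scene"); cv2.imwrite("pics/s2.png",p[60:360,180:580,::-1])
E
```

```text
time_s: 6.05
tool_pos: [0.6352, 0.0542, 0.2247]
tool_rot: [0.612, 0.791, 0.0, 0.0]
wrist_force: [0.5, 0.5, -0.7]
finger_gap: 0.015
gripper_force: 32.4
t 6.05 tcp [0.6352 0.0542 0.2247] yang 0.253 tilt [ 0. -0. -1.] F [ 0.5  0.5 -0.7] gap 0.015 q7 -0.13
.4216,.379,.22,-.05 -> [ 36.79 -12.55   0.47] turn 17.3
.4216,.379,.05,-.05 -> [ 36.8  -12.56  17.47] turn 17.3
```

View pics/s2.png

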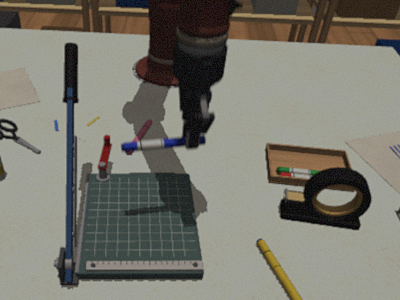

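The marker is held level at crop (123–205, 143), clear of the blade arm. Now to the tray.

```bash
python3 -m handwheel '[[[4,-1.4,0],2],[[8,-2.8,0],4],[[12,-4.2,0],6],[[16,-5.6,0],8],[[20,-7,0],10],[[24,-8.4,0],12],[[28,-9.8,0],14],[[32,-11.2,0],16],[[35,-12,0],17],[[36.8,-12.5,0],17.3],[[36.8,-12.5,0],17.3],[[36.8,-12.5,0],17.3]]'; python3 -m handwheel '[[[0,0,3],0],[[0,0,6],0],[[0,0,9],0],[[0,0,12],0],[[0,0,12],0],[[0,0,12],0],[[0,0,12],0]]'; python3 plan.py .4216,.379,.032,-.05
python3 - <<'E'
from workcell import vision
import cv2,numpy as np
p,d=vision.grab_frame("top"); cv2.imwrite("pics/t2.png",cv2.resize(p[200:350,70:270,::-1],(800,600),interpolation=cv2.INTER_CUBIC))
E
```

```text
time_s: 7.3
tool_pos: [0.4229, 0.3784, 0.2226]
tool_rot: [0.724, 0.69, -0.0, 0.001]
wrist_force: [1.5, -0.9, -0.1]
finger_gap: 0.0153
gripper_force: 32.3
time_s: 8.0
tool_pos: [0.424, 0.3795, 0.1041]
tool_rot: [0.725, 0.689, 0.002, 0.0]
wrist_force: [-0.7, -0.1, 0.1]
finger_gap: 0.0149
gripper_force: 32.3
t 8.0 tcp [0.424  0.3795 0.1041] yang -0.051 tilt [ 0.003  0.002 -1.   ] F [-0.7 -0.1  0.1] gap 0.0149 q7 -1.12
.4216,.379,.032,-.05 -> [-0.07 -0.26  7.21] turn -0.0
```

View pics/t2.png

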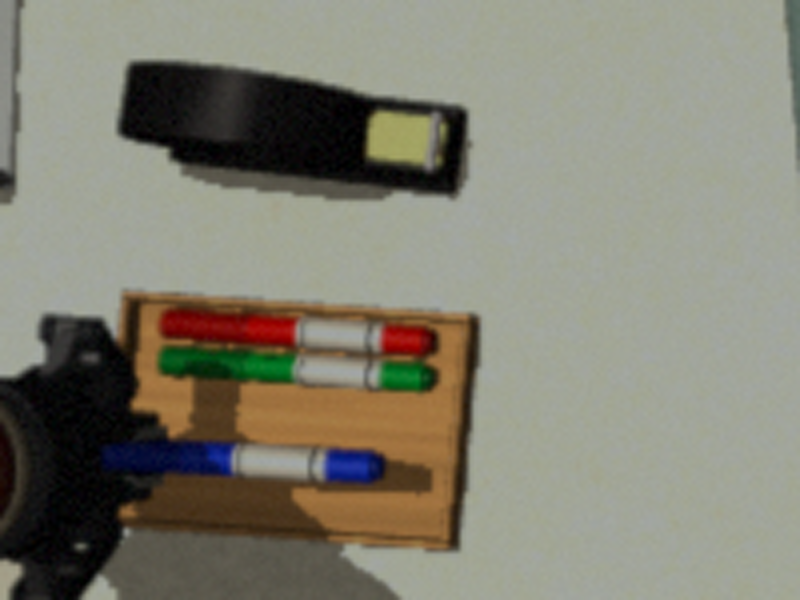

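The marker (blue end at crop 383,466) is parallel to the other two and over the free half. Lowering it.

```bash
python3 -m handwheel '[[[-0.05,-0.25,2],0],[[-0.05,-0.25,4],0],[[-0.05,-0.25,5.5],0],[[-0.05,-0.25,6.3],0],[[-0.05,-0.25,6.8],0],[[-0.05,-0.25,7.1],0],[[-0.05,-0.25,7.2],0],[[-0.05,-0.25,7.2],0]]'; python3 plan.py .4216,.379,.031,-.05
```

```text
time_s: 8.85
tool_pos: [0.4202, 0.3793, 0.031]
tool_rot: [0.724, 0.69, 0.001, -0.0]
wrist_force: [0.6, -1.3, 0.9]
finger_gap: 0.0152
gripper_force: 32.4
t 8.85 tcp [0.4202 0.3793 0.031 ] yang -0.049 tilt [ 0.001  0.001 -1.   ] F [ 0.6 -1.3  0.9] gap 0.0152 q7 -1.17
.4216,.379,.031,-.05 -> [-0.02  0.14 -0.  ] turn 0.1
```

```bash
python3 -m handwheel '[[[0,0,0],0],[[0,0,0],0],[[0,0,0],0],[[0,0,0],0],[[0,0,-1],0],[[0,0,-3],0],[[0,0,-6],0],[[0,0,-10],0],[[0,0,-15],0],[[0,0,-20],0],[[0,0,-25],0],[[0,0,-30],0]]' 2.8; python3 plan.py .42,.1,.38 .52,-.16,.38,-.05
```

```text
time_s: 10.05
tool_pos: [0.4194, 0.3784, 0.3334]
tool_rot: [0.724, 0.69, 0.0, -0.0]
wrist_force: [1.3, 1.3, -0.2]
finger_gap: 0.028
gripper_force: 0.0
t 10.05 tcp [0.4194 0.3784 0.3334] yang -0.049 tilt [ 0.001  0.001 -1.   ] F [ 1.3  1.3 -0.2] gap 0.028 q7 -1.0
.42,.1,.38 -> [-27.8    1.42  -4.68] turn 0
.52,-.16,.38,-.05 -> [-53.28  12.68  -4.69] turn 0.1
```

```bash
python3 plan.py .5553,-.1595,.37,.11; python3 -m handwheel '[[[-2,0,-1],-1],[[-6,1,-2],-2],[[-10,2,-3],-3],[[-14,3,-3.7],-4],[[-18,4,-3.7],-5],[[-22,5.5,-3.7],-6],[[-26,7,-3.7],-7],[[-30,8.5,-3.7],-8],[[-34,10.5,-3.7],-9.1],[[-38,12,-3.7],-9.1],[[-42,13.5,-3.7],-9.1],[[-46,15,-3.7],-9.1]]' 0; python3 plan.py .5553,-.1595,.37,.11
python3 - <<'E'
from workcell import vision
import cv2,numpy as np
p,d=vision.grab_frame("top"); cv2.imwrite("pics/t3.png",p[180:360,60:460,::-1]);np.save("top3_d.npy",d)
E
```

```text
t 10.05 tcp [0.4194 0.3784 0.3334] yang -0.049 tilt [ 0.001  0.001 -1.   ] F [ 1.3  1.3 -0.2] gap 0.028 q7 -1.0
.5553,-.1595,.37,.11 -> [-53.06  16.2   -3.68] turn -9.1
time_s: 11.25
tool_pos: [0.5471, -0.0894, 0.3681]
tool_rot: [0.667, 0.745, 0.0, 0.0]
wrist_force: [1.1, 0.4, -0.2]
finger_gap: 0.0001
gripper_force: 0.0
t 11.25 tcp [ 0.5471 -0.0894  0.3681] yang 0.11 tilt [ 0.001  0.    -1.   ] F [ 1.1  0.4 -0.2] gap 0.0001 q7 0.12
.5553,-.1595,.37,.11 -> [-7.06  0.05 -0.19] turn 0.0
```

View pics/t3.png

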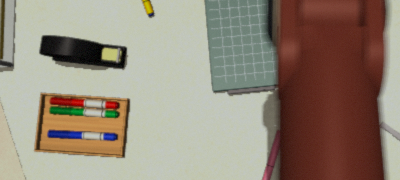

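The blue marker lies flat in the tray at crop (48–115, 134), parallel to the others. Next, the blade arm: I'll compute the arc from the approach point.

```bash
python3 -m handwheel '[[[-2.5,0,0],0],[[-5,0,0],0],[[-7.05,0,0],0],[[-7.05,0,0],0],[[-7.05,0,1.5],0],[[-7.05,0,3],0],[[-7.05,0,3],0],[[-7.05,0,3],0]]'; python3 plan.py; python3 - <<'E'
import numpy as np
from workcell import sensors
from scipy.spatial.transform import Rotation as Ro
s=sensors.sense();p=s["tool_pos"];R=Ro.from_quat(s["tool_rot"]).as_matrix()
c,sn=np.cos(.11),np.sin(.11)
for th in np.arange(.8,-.001,-.08):
    x=.12-.33*np.cos(th)+.009*np.sin(th);z=.04+.33*np.sin(th)+.009*np.cos(th)+.025
    w=np.array([.6509+c*x+sn*.12,-.0282+sn*x-c*.12,z]);print(round(th,2),np.round(w,3),np.round(R.T@(w-p)*100,2))
E
```

```text
time_s: 12.1
tool_pos: [0.5549, -0.1567, 0.3379]
tool_rot: [0.667, 0.745, 0.0, -0.0]
wrist_force: [-0.8, -0.3, 0.7]
finger_gap: 0.0004
gripper_force: 0.0
t 12.1 tcp [ 0.5549 -0.1567  0.3379] yang 0.111 tilt [ 0.     0.001 -1.   ] F [-0.8 -0.3  0.7] gap 0.0004 q7 0.23
0.8 [ 0.561 -0.159  0.308] [-0.29  0.6   2.99]
0.72 [ 0.543 -0.161  0.289] [-0.29 -1.27  4.85]
0.64 [ 0.526 -0.163  0.269] [-0.29 -2.98  6.86]
0.56 [ 0.51  -0.164  0.248] [-0.29 -4.53  9.  ]
0.48 [ 0.497 -0.166  0.225] [-0.29 -5.91 11.25]
0.4 [ 0.485 -0.167  0.202] [-0.29 -7.1  13.61]
0.32 [ 0.475 -0.168  0.177] [-0.29 -8.1  16.05]
0.24 [ 0.467 -0.169  0.152] [-0.29 -8.9  18.57]
0.16 [ 0.461 -0.17   0.126] [-0.29 -9.49 21.14]
0.08 [ 0.457 -0.17   0.1  ] [-0.29 -9.88 23.75]
0.0 [ 0.455 -0.171  0.074] [ -0.29 -10.06  26.39]
```

```bash
python3 -m handwheel '[[[-0.3,0,0.5],0],[[-0.3,0,1],0],[[-0.3,0,1.5],0],[[-0.3,0,2],0],[[-0.3,0,2.5],0],[[-0.3,-0.3,3],0],[[-0.3,-0.7,3.6],0],[[-0.3,-1.0,4.2],0],[[-0.3,-1.3,4.8],0],[[-0.3,-1.7,5.3],0],[[-0.3,-2.1,5.8],0],[[-0.3,-2.5,6.3],0]]'; python3 -m handwheel '[[[0,-0.5,0.6],0],[[0,-0.9,1.2],0],[[0,-1.3,1.8],0],[[0,-1.7,2.3],0],[[0,-2.1,2.9],0],[[0,-2.5,3.5],0],[[0,-2.9,4.1],0],[[0,-3.2,4.7],0],[[0,-3.4,5],0]]'; python3 plan.py .485,-.167,.202,.11
python3 - <<'E'
from workcell import vision
import cv2,numpy as np
p,d=vision.grab_frame("scene"); cv2.imwrite("pics/s3.png",cv2.resize(p[80:360,180:420,::-1],(514,600)))
E
```

```text
time_s: 13.3
tool_pos: [0.53, -0.1638, 0.2739]
tool_rot: [0.667, 0.745, -0.0, -0.0]
wrist_force: [0.8, -0.6, 2.1]
finger_gap: 0.0001
gripper_force: 0.9
time_s: 14.2
tool_pos: [0.4962, -0.1674, 0.2235]
tool_rot: [0.667, 0.745, -0.0, -0.0]
wrist_force: [1.9, -0.3, 0.3]
finger_gap: 0.0001
gripper_force: 0.6
t 14.2 tcp [ 0.4962 -0.1674  0.2235] yang 0.11 tilt [-0.001  0.    -1.   ] F [ 1.9 -0.3  0.3] gap 0.0001 q7 0.24
.485,-.167,.202,.11 -> [ 0.16 -1.1   2.16] turn -0.0
```

View pics/s3.png

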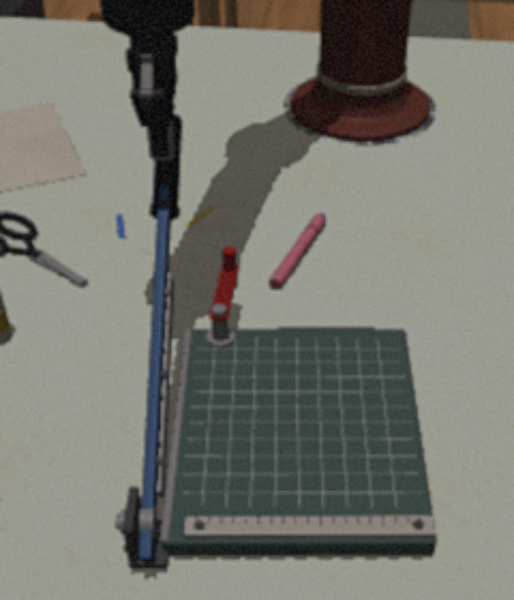

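The blade arm has come down with the fingers on its handle (crop 165,200). Carrying on along the arc, slowing towards the end.

```bash
python3 -m handwheel '[[[0.1,-0.3,0.6],0],[[0.1,-0.6,1.2],0],[[0.1,-0.9,1.8],0],[[0.1,-1.2,2.4],0],[[0.1,-1.5,3.1],0],[[0.1,-1.8,3.8],0],[[0.1,-2.1,4.5],0],[[0.1,-2.3,5.2],0],[[0.1,-2.5,5.9],0],[[0.1,-2.7,6.6],0],[[0.1,-2.9,7.2],0],[[0.1,-3,7.8],0]]'; python3 -m handwheel '[[[0,-0.2,0.6],0],[[0,-0.3,1.2],0],[[0,-0.5,1.8],0],[[0,-0.6,2.4],0],[[0,-0.7,3],0],[[0,-0.7,3.5],0],[[0,-0.8,4],0],[[0,-0.8,4.4],0],[[0,-0.8,4.7],0],[[0,-0.8,5],0],[[0,-0.8,5.2],0]]'; python3 plan.py .455,-.171,.074,.11
```

```text
time_s: 15.45
tool_pos: [0.466, -0.1696, 0.1457]
tool_rot: [0.667, 0.745, -0.0, -0.001]
wrist_force: [-0.7, 1.0, 1.3]
finger_gap: -0.0002
gripper_force: 0.6
time_s: 16.55
tool_pos: [0.4585, -0.1707, 0.0941]
tool_rot: [0.667, 0.745, -0.0, -0.0]
wrist_force: [-0.6, -0.5, 1.6]
finger_gap: 0.0004
gripper_force: 0.5
t 16.55 tcp [ 0.4585 -0.1707  0.0941] yang 0.11 tilt [-0. -0. -1.] F [-0.6 -0.5  1.6] gap 0.0004 q7 0.19
.455,-.171,.074,.11 -> [ 0.01 -0.35  2.01] turn -0.0
```

```bash
python3 -m handwheel '[[[0,-0.1,0.2],0],[[0,-0.1,0.4],0],[[0,-0.2,0.6],0],[[0,-0.2,0.8],0],[[0,-0.2,1],0],[[0,-0.3,1.2],0],[[0,-0.3,1.35],0],[[0,-0.3,1.5],0],[[0,-0.3,1.6],0],[[0,-0.3,1.7],0],[[0,-0.3,1.8],0],[[0,-0.3,1.9],0]]'; python3 -m handwheel '[[[0,0,0.05],0],[[0,0,0.1],0],[[0,0,0.15],0],[[0,0,0.2],0],[[0,0,0.2],0]]';python3 plan.py
```

```text
time_s: 17.75
tool_pos: [0.4555, -0.171, 0.0752]
tool_rot: [0.667, 0.745, -0.0, -0.0]
wrist_force: [-0.3, 0.2, 0.3]
finger_gap: -0.0002
gripper_force: 0.5
time_s: 18.25
tool_pos: [0.4555, -0.171, 0.0739]
tool_rot: [0.667, 0.745, -0.0, -0.0]
wrist_force: [-2.7, -0.3, 6.4]
finger_gap: 0.0002
gripper_force: 3.3
t 18.25 tcp [ 0.4555 -0.171   0.0739] yang 0.11 tilt [-0. -0. -1.] F [-2.7 -0.3  6.4] gap 0.0002 q7 0.18
```

```bash
python3 -m handwheel '[[[0,0,0.1],0],[[0,0,0.2],0],[[0,0,0.2],0]]';python3 -m handwheel '[[[0,0,0.1],0],[[0,0,0.1],0]]'; python3 plan.py
```

```text
time_s: 18.55
tool_pos: [0.4555, -0.171, 0.0735]
tool_rot: [0.667, 0.745, -0.0, 0.0]
wrist_force: [-4.0, 1.0, 20.4]
finger_gap: -0.0001
gripper_force: 10.4
time_s: 18.75
tool_pos: [0.4556, -0.171, 0.0734]
tool_rot: [0.667, 0.745, -0.0, 0.001]
wrist_force: [-5.9, 1.4, 28.4]
finger_gap: -0.0002
gripper_force: 14.0
t 18.75 tcp [ 0.4556 -0.171   0.0734] yang 0.11 tilt [ 0.    -0.002 -1.   ] F [-5.9  1.4 28.4] gap -0.0002 q7 0.18
```

The arm is firmly on its stop. Now for the latch.

```bash
cat > latch.py <<'E'
import numpy as np
from workcell import sensors
from scipy.spatial.transform import Rotation as Ro
s=sensors.sense();p=s["tool_pos"];R=Ro.from_quat(s["tool_rot"]).as_matrix();ya=np.arctan2(R[1,1],R[0,1])
print(np.round(p,4),round(ya,3))
def o(k,a,off):
    t=np.array([-np.sin(a),np.cos(a)]);w=np.r_[np.array([.5444,-.1151])+.07*np.array([np.cos(a),np.sin(a)])-off*t,.091]
    print(k,np.round(w,3),np.round(R.T@(w-p)*100,2),round(-np.degrees(a-np.pi-ya),1))
o("pre",3.116,.032)
for a in np.linspace(3.116,4.822,13):o(round(4.822-a,2),a,.018)
E
python3 -m handwheel '[[[0,0,-1],0],[[0,0,-3],0],[[0,0,-5.5],0],[[0,0,-6],0],[[0,0,-6],0]]'; python3 latch.py
```

```text
time_s: 19.25
tool_pos: [0.4562, -0.171, 0.1309]
tool_rot: [0.667, 0.745, 0.0, 0.001]
wrist_force: [-0.2, 0.3, -0.3]
finger_gap: -0.0001
gripper_force: 0.0
[ 0.4562 -0.171   0.1309] 0.11
pre [ 0.475 -0.081  0.091] [8.71 2.87 3.99] 7.8
1.71 [ 0.475 -0.095  0.091] [7.32 2.68 3.99] 7.8
1.56 [ 0.473 -0.105  0.091] [6.35 2.36 3.99] -0.4
1.42 [ 0.472 -0.116  0.091] [5.34 2.18 3.99] -8.5
1.28 [ 0.473 -0.126  0.091] [4.31 2.15 3.99] -16.7
1.14 [ 0.475 -0.136  0.091] [3.29 2.26 3.99] -24.8
1.0 [ 0.479 -0.145  0.091] [2.29 2.52 3.99] -33.0
0.85 [ 0.484 -0.154  0.091] [1.35 2.91 3.99] -41.1
0.71 [ 0.49  -0.163  0.091] [0.46 3.44 4.  ] -49.3
0.57 [ 0.497 -0.17   0.091] [-0.33  4.08  4.  ] -57.4
0.43 [ 0.505 -0.176  0.091] [-1.03  4.84  4.  ] -65.6
0.28 [ 0.515 -0.181  0.091] [-1.62  5.68  4.  ] -73.7
0.14 [ 0.524 -0.184  0.091] [-2.08  6.6   4.  ] -81.8
0.0 [ 0.534 -0.187  0.091] [-2.41  7.57  4.01] -90.0
```

```bash
python3 -m handwheel '[[[3,1,0],3],[[6,2,0],7.8],[[8.7,2.9,0],7.8],[[8.7,2.9,0],7.8],[[8.7,2.9,1],7.8],[[8.7,2.9,2.5],7.8],[[8.7,2.9,4],7.8],[[8.7,2.9,4],7.8],[[8.7,2.9,4],7.8]]'; python3 latch.py; python3 - <<'E'
from workcell import vision
import cv2,numpy as np
p,d=vision.grab_frame("scene"); cv2.imwrite("pics/s4.png",cv2.resize(p[120:320,220:380,::-1],(480,600)))
E
```

```text
time_s: 20.15
tool_pos: [0.4742, -0.0824, 0.0895]
tool_rot: [0.717, 0.697, -0.001, -0.001]
wrist_force: [-0.5, -0.1, 1.1]
finger_gap: 0.0001
gripper_force: 0.0
[ 0.4742 -0.0824  0.0895] -0.028
pre [ 0.475 -0.081  0.091] [ 0.12  0.1  -0.15] -0.2
1.71 [ 0.475 -0.095  0.091] [-1.28  0.1  -0.15] -0.2
1.56 [ 0.473 -0.105  0.091] [-2.3  -0.08 -0.15] -8.3
1.42 [ 0.472 -0.116  0.091] [-3.32 -0.12 -0.15] -16.5
1.28 [ 0.473 -0.126  0.091] [-4.34 -0.01 -0.15] -24.6
1.14 [ 0.475 -0.136  0.091] [-5.34  0.24 -0.15] -32.7
1.0 [ 0.479 -0.145  0.091] [-6.29  0.63 -0.15] -40.9
0.85 [ 0.484 -0.154  0.091] [-7.17  1.16 -0.15] -49.0
0.71 [ 0.49  -0.163  0.091] [-7.97  1.8  -0.15] -57.2
0.57 [ 0.497 -0.17   0.091] [-8.67  2.55 -0.15] -65.3
0.43 [ 0.505 -0.176  0.091] [-9.26  3.39 -0.16] -73.5
0.28 [ 0.515 -0.181  0.091] [-9.73  4.3  -0.16] -81.6
0.14 [ 0.524 -0.184  0.091] [-10.06   5.28  -0.16] -89.8
0.0 [ 0.534 -0.187  0.091] [-10.25   6.28  -0.16] -97.9
```

View pics/s4.png

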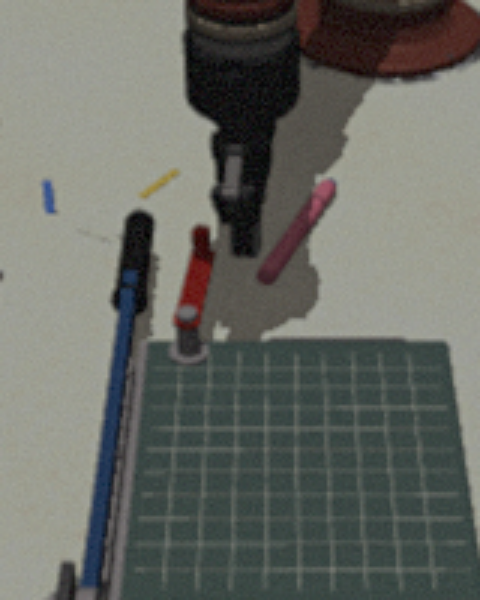

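The blade arm is down, with its handle at crop (130,260). The closed fingers (245,240) stand just left of the latch knob (202,238). Sweeping the latch now.

```bash
python3 -m handwheel '[[[-0.6,0,0],0],[[-1.3,0,0],0],[[-1.8,0,0],-4],[[-2.3,-0.1,0],-8],[[-2.8,-0.1,0],-12],[[-3.3,-0.1,0],-16],[[-3.8,-0.1,0],-20],[[-4.3,0,0],-24.5],[[-4.8,0.1,0],-28.5],[[-5.3,0.2,0],-32.5],[[-5.8,0.4,0],-37],[[-6.3,0.6,0],-41]]'; python3 latch.py
```

```text
time_s: 21.4
tool_pos: [0.4794, -0.145, 0.0908]
tool_rot: [0.426, 0.905, 0.0, 0.0]
wrist_force: [-0.4, 1.5, -0.0]
finger_gap: 0.0003
gripper_force: 0.6
[ 0.4794 -0.145   0.0908] 0.691
pre [ 0.475 -0.081  0.091] [ 5.17  3.74 -0.02] 41.1
1.71 [ 0.475 -0.095  0.091] [ 4.11  2.82 -0.02] 41.1
1.56 [ 0.473 -0.105  0.091] [ 3.47  2.02 -0.02] 32.9
1.42 [ 0.472 -0.116  0.091] [ 2.73  1.32 -0.02] 24.8
1.28 [ 0.473 -0.126  0.091] [ 1.89  0.73 -0.02] 16.6
1.14 [ 0.475 -0.136  0.091] [ 0.97  0.26 -0.02] 8.5
1.0 [ 0.479 -0.145  0.091] [ 0.   -0.07 -0.02] 0.4
0.85 [ 0.484 -0.154  0.091] [-1.01 -0.26 -0.02] -7.8
0.71 [ 0.49  -0.163  0.091] [-2.03 -0.31 -0.02] -15.9
0.57 [ 0.497 -0.17   0.091] [-3.05 -0.21 -0.02] -24.1
0.43 [ 0.505 -0.176  0.091] [-4.05  0.04 -0.02] -32.2
0.28 [ 0.515 -0.181  0.091] [-5.    0.42 -0.02] -40.4
0.14 [ 0.524 -0.184  0.091] [-5.89  0.93 -0.02] -48.5
0.0 [ 0.534 -0.187  0.091] [-6.7   1.57 -0.02] -56.7
```

```bash
python3 -m handwheel '[[[-0.5,-0.1,0],-4],[[-1,-0.3,0],-8],[[-1.5,-0.3,0],-12],[[-2,-0.3,0],-16],[[-2.5,-0.3,0],-20],[[-3.05,-0.2,0],-24],[[-3.5,-0.1,0],-28],[[-4.05,0,0],-32],[[-4.5,0.2,0],-36],[[-5,0.4,0],-40],[[-5.4,0.6,0],-44],[[-5.9,0.9,0],-48.5]]'; python3 latch.py | sed -n '1p;14,$p'
```

```text
time_s: 22.6
tool_pos: [0.5229, -0.1854, 0.0905]
tool_rot: [0.017, 1.0, -0.0, -0.001]
wrist_force: [-0.7, 0.6, -0.0]
finger_gap: -0.0001
gripper_force: 0.6
[ 0.5229 -0.1854  0.0905] 1.537
0.14 [ 0.524 -0.184  0.091] [-0.12  0.1  -0.05] -0.1
0.0 [ 0.534 -0.187  0.091] [-1.13 -0.08 -0.05] -8.2
```

```bash
python3 -m handwheel '[[[-0.3,0,0],-3],[[-0.6,0,0],-6],[[-0.8,0,0],-8],[[-1,-0.1,0],-8],[[-1.1,-0.1,0],-8],[[-1.2,-0.1,0],-8]]'; python3 -m handwheel '[[[-0.1,0,0],0],[[-0.2,0,0],0],[[-0.3,0,0],0],[[-0.3,0,0],0]]'; python3 plan.py
```

```text
time_s: 23.2
tool_pos: [0.5341, -0.1865, 0.0901]
tool_rot: [-0.052, 0.999, -0.001, -0.002]
wrist_force: [-5.8, -2.0, 3.5]
finger_gap: 0.0001
gripper_force: 2.7
time_s: 23.6
tool_pos: [0.5346, -0.1865, 0.0899]
tool_rot: [-0.052, 0.999, -0.001, -0.005]
wrist_force: [-8.3, -2.2, 7.2]
finger_gap: -0.0001
gripper_force: 4.6
t 23.6 tcp [ 0.5346 -0.1865  0.0899] yang 1.674 tilt [-0.01  -0.003 -1.   ] F [-8.3 -2.2  7.2] gap -0.0001 q7 1.36
```

The latch is against its stop, with reaction force at the expected position. Backing off and checking.

```bash
python3 -m handwheel '[[[0.5,0,0],0],[[1.5,0,0],0],[[2.2,0,-1],0],[[2.2,0,-4],0],[[2.2,0,-8],0],[[2.2,0,-12],0],[[2.2,-4,-15],0],[[2.2,-8,-15],0],[[2.2,-12,-15],0],[[2.2,-15,-15],0],[[2.2,-18,-15],0],[[2.2,-18,-15],0]]'; python3 plan.py; python3 - <<'E'
from workcell import vision
import cv2,numpy as np
p,d=vision.grab_frame("top");q,_=vision.grab_frame("scene")
a=cv2.resize(p[125:305,80:440,::-1],(800,400));b=cv2.resize(q[150:350,200:600,::-1],(400,200))
cv2.imwrite("pics/f.png",np.vstack([a,np.hstack([b,cv2.resize(p[235:295,325:445,::-1],(400,200))])]))
E
```

```text
time_s: 24.8
tool_pos: [0.5346, -0.3727, 0.2401]
tool_rot: [-0.048, 0.999, -0.002, 0.0]
wrist_force: [0.3, -0.7, 0.6]
finger_gap: -0.0003
gripper_force: 0.0
t 24.8 tcp [ 0.5346 -0.3727  0.2401] yang 1.667 tilt [ 0.001 -0.003 -1.   ] F [ 0.3 -0.7  0.6] gap -0.0003 q7 1.81
```

View pics/f.png

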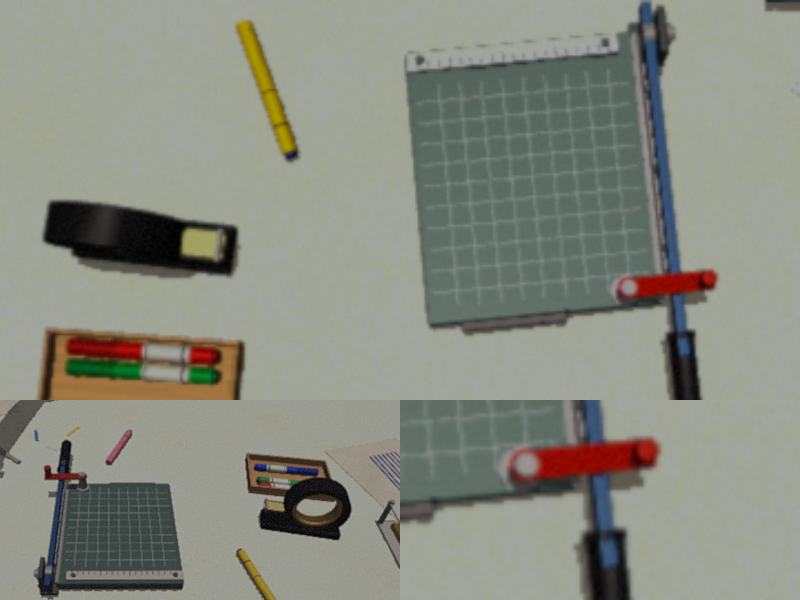

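The latch lies square across the lowered arm, with its knob at (708,280). All three pens are in the tray.

```bash
python3 -c "
from workcell import order;print(order.hand_in())"
```

```text
the job is handed in; nothing more can be done
None
```

The job is handed in at about 25 s of the 72 s allowed: the blue marker lies flat in the tray with the other pens, the blade arm is fully down on its stop, and the red latch is across the arm against its stop; the hand-in returned no verdict.

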